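# Sweep the brass caps into the lens tray

## Task

Sweep the three loose brass end caps across the steel cart top and into the orange lens tray through its open side, so that all three lie flat, fully inside the tray. Slide them along with the fingertips: never pick up, lift or tip a cap, and leave the glass prism, the brass spindle, the jar and the screwdriver where they are.

Things in the scene. Friction and masses are not known exactly. Their poses are not given: they have to be found in the camera images.
- cap1: solid brass end cap, a flat disc 36 mm in diameter and 12 mm tall, about 60 g, with a black round inlay on top; lies flat and slides on the cart top (does not roll). Origin at the centre of its underside, z up; its yaw means nothing
- cap2: the second of three identical end caps: solid brass end cap, a flat disc 36 mm in diameter and 12 mm tall, about 60 g, with a black round inlay on top; lies flat and slides on the cart top (does not roll). Origin at the centre of its underside, z up; its yaw means nothing
- cap3: the third of three identical end caps: solid brass end cap, a flat disc 36 mm in diameter and 12 mm tall, about 60 g, with a black round inlay on top; lies flat and slides on the cart top (does not roll). Origin at the centre of its underside, z up; its yaw means nothing
- tray: orange plastic tray fixed to the cart, open above and along its whole -y side (own frame). Inside 200 mm in x, 120 mm in y; walls 4 mm thick, 25 mm high on the -x, +x, +y sides. No sill: its floor is flush with the cart top, so things slide in. Origin: centre of the floor. Open mouth at y = -60 mm, back wall face at y = +60, side wall faces at x = -100 and +100; z up
- prism: clear glass prism cube, 30 mm a side, loose and fragile, standing among the caps; origin at the centre of its underside, z up. To be left alone
- spindle: brass focusing spindle standing upright on a 32 mm round foot, 46 mm tall, loose; origin at the centre of its underside. To be left alone
- jar: closed jar, 56 mm in diameter and 50 mm tall, loose, upright; origin at the centre of its underside. To be left alone
- screwdriver: screwdriver, 160 mm long, lying along its x axis (tip to +x), 26 mm thick at the handle, loose; origin under its middle. To be left alone

How it is judged:
At the end, for the whole second after the job is handed in: each of the three caps lies flat and at rest on the tray's floor, its centre between the side walls and at least 14 mm inside the open mouth (so no more than 4 mm of a cap juts out); prism, spindle, jar and screwdriver are within 10 mm of where they began (y of cap1 in the frame of tray between -0.046 and 0.06 m and x of cap1 in the frame of tray between -0.1 and 0.1 m and height (world z) of each of cap1, cap2, cap3 below 0.006 m and angle between each of cap1, cap2, cap3's own z axis and vertical below 0.15 rad and linear speed of each of cap1, cap2, cap3 below 0.02 m/s and y of cap2 in the frame of tray between -0.046 and 0.06 m and x of cap2 in the frame of tray between -0.1 and 0.1 m and y of cap3 in the frame of tray between -0.046 and 0.06 m and x of cap3 in the frame of tray between -0.1 and 0.1 m and distance of each of prism, spindle, jar, screwdriver from where it was at the start of the episode below 0.01 m); the robot touches nothing.
It fails at once if a cap is lifted more than 8 mm off the cart top or tipped (height (world z) of any of cap1, cap2, cap3 above 0.008 m or angle between any of cap1, cap2, cap3's own z axis and vertical above 0.35 rad).
It fails at once if the glass prism is moved by more than 10 mm (distance of prism from where it was at the start of the episode above 0.01 m).
It fails at once if the spindle, jar or screwdriver is moved by more than 10 mm (distance of any of spindle, jar, screwdriver from where it was at the start of the episode above 0.01 m).
It also fails if it takes over 72 s, if anything falls off the work surface, if the arm or the gripper's body presses on something with over 40 N, if the wrist force passes 120 N, or if a joint passes its speed limit or range.

## Robot

A 6-joint arm with a two-finger parallel gripper is mounted at the origin on the work surface. World frame = base frame: x ahead of the robot, y to its left, z up, the work surface at z = 0. Lengths are in m, angles in rad, forces in N, time in s.
With the tool pointing down it reaches from about 0.375 to 0.9 m from the base axis. Payload 3.1 kg.
Tool frame: the origin (TCP) lies at the very end of the fingers, on their centre line; the grasp point (between the pads) lies 19 mm behind it; z points along the fingers, y is the direction in which the jaws open and shut (so a half turn about z gives the same grasp; the last joint's range is limited). The gripper opens to 87 mm and grips with 3 to 60 N. Pads are 19 mm wide; open, the fingers measure 117 mm over their backs; the gripper's body (75 mm by 190 mm) begins 51 mm behind the grasp point.
Start: joints at [0.974, 0.527, 1.433, -0, 1.181, -0.178], TCP at [0.254, 0.571, 0.223] pointing down, gripper open.
Joint ranges: [-3.08, 3.08], [-0.75, 2.2], [0.22, 2.44], [-1.43, 4.57], [0, 2.65], [-2.85, 2.85]. Speed limits (rad/s): [2.79, 2.79, 3.14, 3.14, 3.14, 3.14].

## Interface

Orientations are given as a unit quaternion [x, y, z, w].
In Python, from rig import robot gives the robot as it stands. The module is installed in compiled form; this text tells all that it offers.
- The arm moves only by the tool carry_out, never from a script. Its argument "series" is a list of rows, each a list of 7 numbers: the shift along the tool's x, y, z in mm, then the turn, a rotation vector about the tool's x, y, z in degrees, then the gripper command: -1 is shut, 1 is fully open, values between are in proportion. In form: [[tx, ty, tz, rx, ry, rz, claw], ...]. A call has 1 to 8 rows; each row is the pose to reach, as a shift and turn from the pose measured when the call began, along the tool's axes at that moment; what a row does not reach only later rows make up. A row lasts 1/8 s, in which the tool goes at most 62.5 mm and 10.7 degrees, less where a joint would pass 70% of its speed; a pose out of reach is approached as far as the arm can. A call with a gripper value outside its range is refused whole. The fingers move at their own pace and stop on an object; "force" is the grip in N (left out, the last holds). Time passes only in rows, so rows that repeat a pose let the fingers close. It gives the time, the measured TCP pose, the force and the opening at its end, in the units of the state.
- robot.get_obs(): the state, without advancing time (a new reading comes with each control period).
- robot.camera(name): name is "side" or "top"; returns a dict with "pixels" (480x640x3 uint8, red, green, blue), "fx", "fy", "cx", "cy" (pixels), "position" and "attitude" of the camera in the world. Camera axes: x right, y down, z forward; pixel columns grow to the right and rows downward; lengths in m; the calibration is good to about 2 mm. A picture is of the moment at which its call begins. There is no depth.
- robot.hand_in(): hands the job in, once; it reports no verdict.
The state is a dict: "time": time; "q": joint angles; "joint_velocities": joint speeds; "joint_torque": joint torques, N m; "position": TCP position; "tool_rot": TCP orientation; "ft_force": force on the tool from outside, world axes, zero at the start; "moment": the same for the moment, N m; "grip_width": finger opening in m.
Only numpy, scipy, OpenCV 4.12 (cv2) and the standard library are available. Lean on these libraries where they do the work, as an engineer would, in place of code of your own. Each camera call takes 0.05 s, during which the arm holds its last target.

## Working session

There is one attempt and no reset: what is moved stays moved. The work goes in short steps, Python scripts to look and compute and a tool call to move; the robot and the scene stay as the last step left them, time stands still between calls to the robot, and variables do not carry over. Pictures are saved under pics/ and viewed, and the job is handed in when it is done.

Besides the shell and the picture viewer there is one more tool, called after "Emit:" as name([rows], argument=value, ...), one row to a line, values as JSON. carry_out: Moves the arm, as the interface text tells. Its arguments: {"type":"object","properties":{"series":{"type":"array"},"force":{"type":"number"}},"required":["series"]}

```bash
mkdir -p pics; python3 - <<'E'
from rig import robot
import cv2
o=robot.get_obs();print(o)
for n in("top","side"):
    c=robot.camera(n);cv2.imwrite(f"pics/{n}0.png",cv2.cvtColor(c["pixels"],cv2.COLOR_RGB2BGR));print({k:v for k,v in c.items() if k!="pixels"})
E
```

```text
{'time': 0.0, 'q': array([ 9.73504655e-01,  5.28472200e-01,  1.43389163e+00,  9.82826501e-06,
        1.18138565e+00, -1.78488877e-01]), 'joint_velocities': array([ 0.00039626, -0.00053805,  0.0004789 ,  0.00041999,  0.00089269,
        0.00014351]), 'joint_torque': array([-2.43665090e-04, -4.40049970e+01, -1.76591367e+01,  6.32056966e-02,
        5.82878315e-02, -1.97151066e-04]), 'position': array([0.25371696, 0.57039246, 0.22157132]), 'tool_rot': array([ 2.07876119e-01,  9.78154567e-01, -9.96578497e-04, -4.12101754e-04]), 'ft_force': array([-1.0971146 , -0.90050963, -0.55942657]), 'moment': array([-0.03302208,  0.00117166, -0.02404165]), 'grip_width': 0.08688301903376199}
{'fx': 434.81929458958575, 'fy': 434.81929458958575, 'cx': 318.6119106059075, 'cy': 242.1108280721799, 'position': array([ 0.46486469, -0.06385475,  0.95895759]), 'attitude': array([-0.70177535,  0.71137716, -0.02482103,  0.02894496])}
{'fx': 468.9702423667248, 'fy': 468.9702423667248, 'cx': 322.6725438547262, 'cy': 243.8546950764371, 'position': array([ 0.31952064, -0.58310822,  0.56908017]), 'attitude': array([ 0.89491253, -0.1729526 ,  0.07939451, -0.4036279 ])}
```

View pics/top0.png

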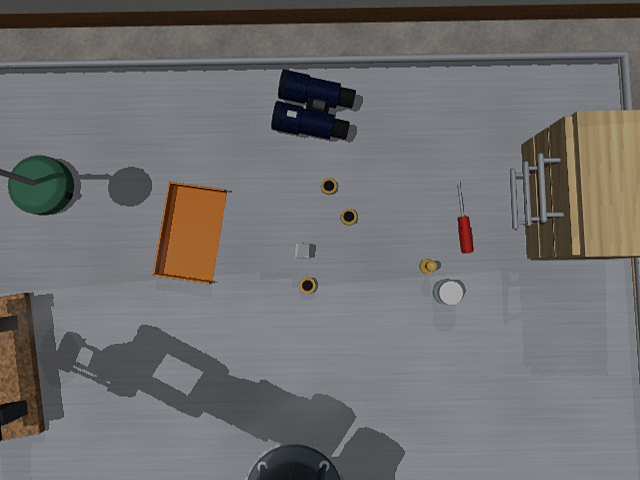

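View pics/side0.png

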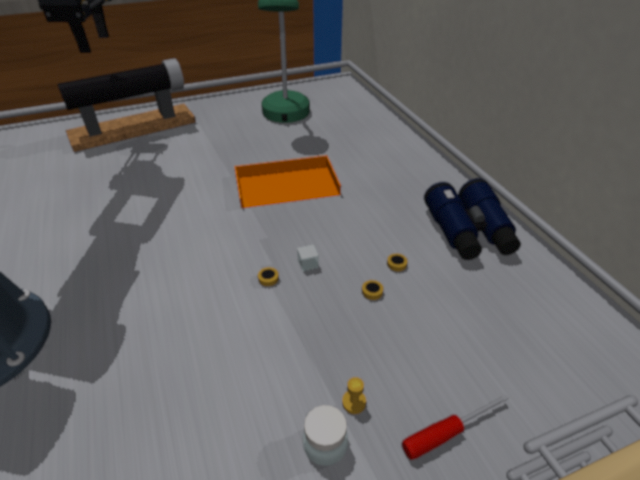

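Top view: the caps are at about (329,186), (349,216) and (308,285). The prism is at (305,250). The tray is at (190,232) with its mouth facing image-right (world -y). The spindle (429,266), jar (451,292) and screwdriver (464,220) are well to the right. The side view agrees.

```bash
cat > h.py <<'E'
import numpy as np,cv2
from scipy.spatial.transform import Rotation as R
from rig import robot
def ray(c,uv,z):
    d=R.from_quat(c["attitude"]).apply([(uv[0]-c["cx"])/c["fx"],(uv[1]-c["cy"])/c["fy"],1.])
    p=np.array(c["position"]);return p+d*(z-p[2])/d[2]
def blobs(m,amin=20):
    n,l,s,ce=cv2.connectedComponentsWithStats(m.astype(np.uint8))
    return [(s[i,4],ce[i],s[i,:4],l==i) for i in range(1,n) if s[i,4]>=amin]
def brass(c):
    h=cv2.cvtColor(c["pixels"],cv2.COLOR_RGB2HSV);return cv2.inRange(h,(15,110,60),(32,255,255))>0
def caps(c,amax=900):
    m=brass(c).astype(np.uint8);cs,hi=cv2.findContours(m,cv2.RETR_EXTERNAL,cv2.CHAIN_APPROX_NONE)
    out=[]
    for k in cs:
        if cv2.contourArea(k)<40: continue
        x,y,w,hh=cv2.boundingRect(k)
        mm=np.zeros(m.shape,np.uint8);cv2.drawContours(mm,[k],-1,1,-1)
        hole=(mm>0)&(m==0)
        ys,xs=np.nonzero(mm)
        hc=(np.nonzero(hole)[1].mean(),np.nonzero(hole)[0].mean()) if hole.sum()>8 else None
        out.append((cv2.contourArea(k),(xs.mean(),ys.mean()),hc))
    return out
E
python3 - <<'E'
from h import *
np.set_printoptions(precision=4,suppress=True)
for n in("top","side"):
    c=robot.camera(n);print(n)
    for a,ce,hc in caps(c): print("brass",a,np.round(ce,1),ray(c,ce,.006)[:2], hc and ray(c,hc,.012)[:2])
    h=cv2.cvtColor(c["pixels"],cv2.COLOR_RGB2HSV)
    m=cv2.inRange(h,(5,150,60),(14,255,255))
    for a,ce,b,l in blobs(m>0,500):
        k=cv2.findContours(l.astype(np.uint8),0,1)[0][0]
        ap=cv2.approxPolyDP(cv2.convexHull(k),5,True)[:,0]
        print("orange",a,b);[print(p,ray(c,p,0)[:2],ray(c,p,.025)[:2]) for p in ap]
c=robot.camera("top")
cv2.imwrite("pics/z0.png",cv2.cvtColor(cv2.resize(c["pixels"][160:310,140:380],None,fx=3.3,fy=3.3,interpolation=cv2.INTER_CUBIC),cv2.COLOR_RGB2BGR))
E
```

```text
top
brass 181.0 [307.1 285.1] [ 0.4438 -0.0325] [ 0.4437 -0.0324]
brass 164.0 [427.6 265.8] [ 0.4823 -0.2963] None
brass 178.5 [348.4 216.4] [ 0.5936 -0.1253] [ 0.5936 -0.1251]
brass 176.5 [328.5 185.7] [ 0.6627 -0.0824] [ 0.6625 -0.0823]
orange 5325 [153 182  74 101]
[169 182] [0.6777 0.2746] [0.6721 0.2658]
[226 192] [0.6531 0.1467] [0.6482 0.1412]
[211 282] [0.4533 0.1792] [0.4536 0.1728]
[153 274] [0.4725 0.3073] [0.4723 0.2976]
side
brass 580.5 [354.3 396.5] [ 0.4839 -0.2909] None
brass 295.0 [372.2 289.7] [ 0.5922 -0.1267] [ 0.5924 -0.1264]
brass 271.5 [267.9 276.4] [ 0.4428 -0.034 ] [ 0.4429 -0.0337]
brass 242.5 [396.9 261.9] [ 0.6615 -0.0836] [ 0.6613 -0.0831]
brass 2561.0 [285.5 186.3] [0.555  0.2075] None
brass 269.5 [ 78.9 137.7] [0.1541 0.5909] [0.1601 0.555 ]
brass 840.0 [126.4 126.6] [0.266  0.6081] [0.2536 0.5725]
brass 142.0 [182.5 113.1] [0.4102 0.6318] [0.411  0.6064]
orange 12830 [  0   0 280 107]
[277  15] [0.918  1.4003] [0.8917 1.3131]
[279  62] [0.7652 0.9017] [0.7456 0.8364]
[ 57 101] [0.0982 0.8493] [0.1079 0.7864]
[  0 102] [-0.0485  0.9006] [-0.0323  0.8354]
[ 1 19] [-0.1242  1.7511] [-0.1047  1.6486]
[199   0] [0.6638 1.7429] [0.6487 1.6407]
[253   2] [0.8789 1.6239] [0.8543 1.5269]
orange 1018 [285  11  28  56]
[310  11] [1.0641 1.4039] [1.0314 1.3166]
[312  62] [0.8655 0.862 ] [0.8415 0.7985]
[288  66] [0.7813 0.858 ] [0.7611 0.7947]
[285  14] [0.953  1.4015] [0.9252 1.3143]
orange 1184 [235 156 105  39]
[339 194] [0.6522 0.1479] [0.6376 0.1158]
[240 177] [0.4766 0.2867] [0.4697 0.2485]
[235 167] [0.4763 0.3305] [0.4694 0.2903]
[326 156] [0.6846 0.2987] [0.6686 0.26  ]
```

View pics/z0.png

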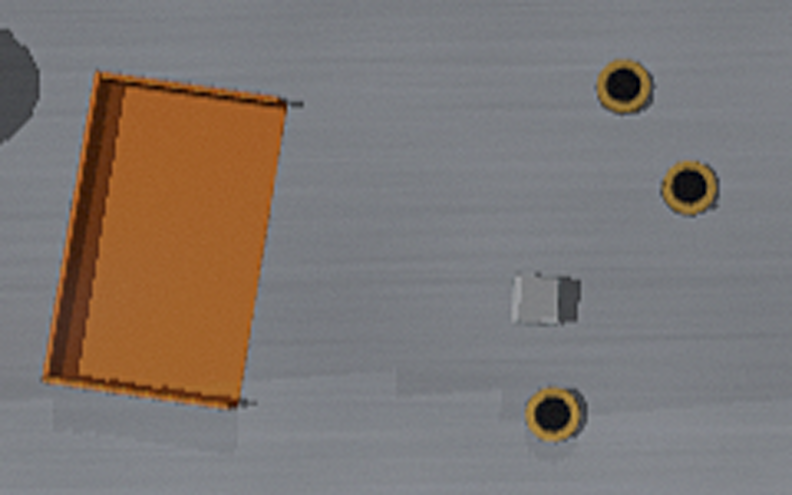

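```bash
cat >> h.py <<'E'
T0=np.array([.562,.220]);yt=np.radians(-9.3)
tx_=np.array([np.cos(yt),np.sin(yt)]);ty_=np.array([-np.sin(yt),np.cos(yt)])
def tr(p): d=np.array(p)[:2]-T0;return np.array([d@tx_,d@ty_])
def world(t): return T0+t[0]*tx_+t[1]*ty_
def rel(p,yaw=None):
    o=robot.get_obs();r=R.from_quat(o["tool_rot"])
    s=r.inv().apply(np.array(p)-o["position"])*1000
    w=np.zeros(3)
    if yaw is not None:
        best=None
        for k in(0,np.pi):
            a=yaw+k;x=np.array([np.cos(a),np.sin(a),0]);z=np.array([0,0,-1.]);g=R.from_matrix(np.c_[x,np.cross(z,x),z])
            v=(r.inv()*g).as_rotvec(degrees=True)
            print("  turn opt",np.round(v,1),"k",k)
    return np.round(s,1)
def st():
    o=robot.get_obs();r=R.from_quat(o["tool_rot"]);x=r.apply([1,0,0])
    print("t",round(o["time"],2),"p",np.round(o["position"],4),"tilt",np.round(r.apply([0,0,1]),4),"toolx yaw",np.round(np.degrees(np.arctan2(x[1],x[0])),2),"q",np.round(o["q"],2),"F",np.round(o["ft_force"],1),"w",round(o["grip_width"],4))
E
python3 - <<'E'
from h import *
np.set_printoptions(precision=4,suppress=True)
st()
caps_={"A":(.4435,-.033),"B":(.593,-.126),"C":(.662,-.083)}
for k,p in caps_.items(): print(k,tr(p))
c=robot.camera("top")
for uv in((303.5,251),(302,251)): print("prism",ray(c,uv,.03),tr(ray(c,uv,.03)),ray(c,uv,.015))
c2=robot.camera("side");print("prism side",ray(c2,(308,258),.015),tr(ray(c2,(308,258),.015)))
for k,g in(("C",(.062,.0)),("B",(.0,.0)),("A",(-.06,.0))):
    p=np.array(caps_[k]);e=world(g);d=e-p;L=np.hypot(*d);u=d/L;yaw=np.arctan2(u[1],u[0])
    pr=np.array([.52,-.03])
    print(k,"end",e,"L",L,"yaw",np.degrees(yaw),"start tcp",p-u*.05,"end tcp",e-u*.026)
    rel(list(p-u*.05)+[.1],yaw);print(rel(list(p-u*.05)+[.1]))
E
```

```text
t 0.25 p [0.2539 0.5707 0.2221] tilt [-0.0005 -0.0008 -1.    ] toolx yaw 156.01 q [ 0.97  0.53  1.43 -0.    1.18 -0.18] F [ 0.3 -0.4 -0.3] w 0.0873
A [-0.0761 -0.2688]
B [ 0.0865 -0.3364]
C [ 0.1477 -0.2829]
prism [ 0.5171 -0.0263  0.03  ] [-0.0045 -0.2503] [ 0.5179 -0.0257  0.015 ]
prism [ 0.5171 -0.0231  0.03  ] [-0.005  -0.2472] [ 0.5179 -0.0224  0.015 ]
prism side [ 0.5181 -0.0259  0.015 ] [-0.0035 -0.2498]
C end [0.6232 0.21  ] L 0.295540539266714 yaw 97.54676886442971 start tcp [ 0.6686 -0.1326] end tcp [0.6266 0.1842]
  turn opt [-0.   0.  58.5] k 0
  turn opt [  -0.    -0.  -121.5] k 3.141592653589793
[-664.8 -474.   122.5]
B end [0.562 0.22 ] L 0.3473859525081577 yaw 95.11976674056994 start tcp [ 0.5975 -0.1758] end tcp [0.5643 0.1941]
  turn opt [-0.   0.  60.9] k 0
  turn opt [  -0.    -0.  -119.1] k 3.141592653589793
[-617.4 -542.4  122.5]
A end [0.5028 0.2297] L 0.2693036459489423 yaw 77.28183833857246 start tcp [ 0.4325 -0.0818] end tcp [0.4971 0.2043]
  turn opt [-0.   0.  78.7] k 0
  turn opt [  -0.    -0.  -101.3] k 3.141592653589793
[-428.5 -523.6  122.5]
```

Emit:
carry_out([
  [-330,-237,60,0,0,58.5,-0.68],
  [-330,-237,60,0,0,58.5,-0.68],
  [-330,-237,60,0,0,58.5,-0.68],
  [-665,-474,122,0,0,58.5,-0.68],
  [-665,-474,122,0,0,58.5,-0.68],
  [-665,-474,122,0,0,58.5,-0.68],
  [-665,-474,122,0,0,58.5,-0.68],
  [-665,-474,122,0,0,58.5,-0.68],
], force=20)

```text
time: 1.35
position: [0.5061, 0.1429, 0.1488]
tool_rot: [0.659, 0.752, 0.0, 0.0]
ft_force: [1.4, -0.2, -0.4]
grip_width: 0.0173
```

```bash
python3 -c "
from h import *
st();print(rel((.6686,-.1326,.1),np.radians(97.5)))"
```

```text
t 1.35 p [0.5061 0.1429 0.1488] tilt [ 8.e-04 -2.e-04 -1.e+00] toolx yaw 97.49 q [ 0.06  0.5   1.75 -0.    0.89 -0.07] F [ 1.4 -0.2 -0.4] w 0.0173
  turn opt [ 0.  0. -0.] k 0
  turn opt [ 0.0e+00 -1.0e-01  1.8e+02] k 3.141592653589793
[-294.4  125.1   49. ]
```

Emit:
carry_out([
  [-60,25,10,0,0,0,-0.68],
  [-115,50,20,0,0,0,-0.68],
  [-170,75,30,0,0,0,-0.68],
  [-225,100,40,0,0,0,-0.68],
  [-270,115,49,0,0,0,-0.68],
  [-294,125,49,0,0,0,-0.68],
  [-294,125,49,0,0,0,-0.68],
  [-294,125,49,0,0,0,-0.68],
])

```text
time: 2.35
position: [0.6675, -0.1311, 0.0997]
tool_rot: [0.659, 0.752, 0.0, -0.001]
ft_force: [-0.2, 0.4, -0.6]
grip_width: 0.0141
```

```bash
python3 -c "
from h import *
st();print(rel((.6686,-.1326,.005),np.radians(97.5)))
c=robot.camera('side');cv2.imwrite('pics/s1.png',c['pixels'][...,::-1])"
```

```text
t 2.35 p [ 0.6675 -0.1311  0.0997] tilt [-7.e-04  8.e-04 -1.e+00] toolx yaw 97.51 q [-0.36  0.74  1.38  0.    1.02 -0.49] F [-0.2  0.4 -0.6] w 0.0141
  turn opt [-0.  -0.1  0. ] k 0
  turn opt [ 1.0e-01 -1.0e-01 -1.8e+02] k 3.141592653589793
[-1.7  1.  94.7]
```

View pics/s1.png

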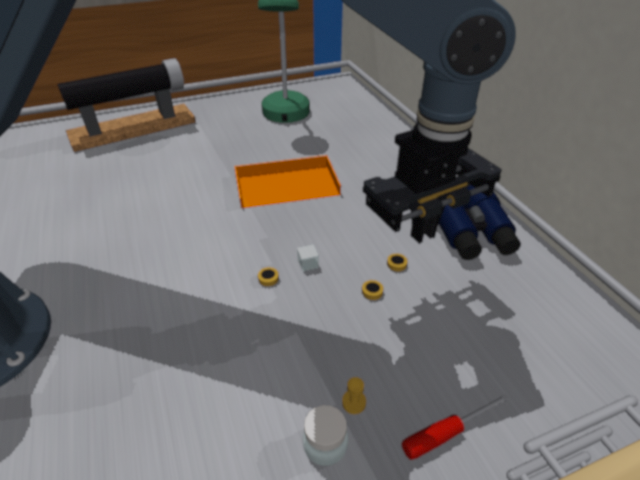

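Side view: the gripper is above the approach point behind cap C (397,262), and everything else is in place. The next move goes down to about 5 mm.

Emit:
carry_out([
  [-2,1,30,0,0,0,-0.68],
  [-2,1,60,0,0,0,-0.68],
  [-2,1,80,0,0,0,-0.68],
  [-2,1,90,0,0,0,-0.68],
  [-2,1,94,0,0,0,-0.68],
  [-2,1,94,0,0,0,-0.68],
  [-2,1,94,0,0,0,-0.68],
])

```text
time: 3.28
position: [0.6693, -0.1328, 0.0068]
tool_rot: [0.659, 0.752, 0.0, 0.0]
ft_force: [-0.6, -0.4, 0.2]
grip_width: 0.014
```

```bash
python3 -c "
from h import *
st();print(rel((.6266,.1842,.005),np.radians(97.5)))
c=robot.camera('top');cv2.imwrite('pics/t2.png',c['pixels'][...,::-1])
c=robot.camera('side');cv2.imwrite('pics/s2.png',c['pixels'][...,::-1])
for a in caps(c): print(a[0],a[2] and ray(c,a[2],.012))"
```

```text
t 3.27 p [ 0.6693 -0.1328  0.0068] tilt [ 1.e-03  1.e-04 -1.e+00] toolx yaw 97.55 q [-0.36  0.87  1.41  0.    0.86 -0.49] F [-0.6 -0.4  0.2] w 0.014
  turn opt [0.1 0.  0.1] k 0
  turn opt [-0.000e+00  1.000e-01 -1.799e+02] k 3.141592653589793
[319.9  -0.7   1.8]
591.5 None
292.0 [ 0.59211136 -0.12682761  0.012     ]
268.0 [ 0.44293011 -0.03423126  0.012     ]
106.0 None
3589.0 [0.60942685 0.24977256 0.012     ]
1263.0 [0.26070752 0.56904235 0.012     ]
195.0 [0.41218504 0.59134081 0.012     ]
```

View pics/s2.png

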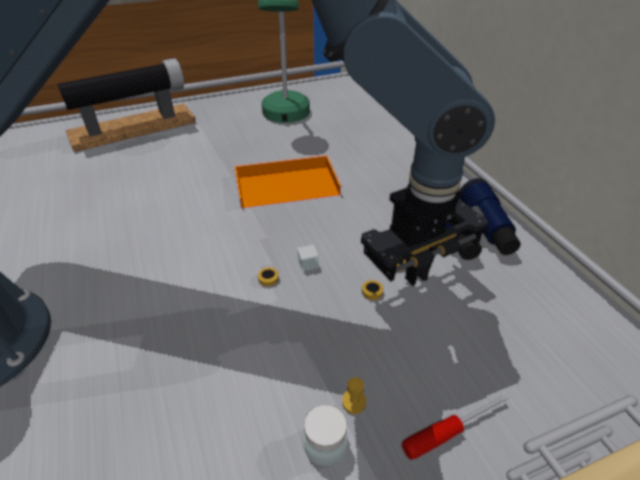

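The side view shows the fingers 7 mm above the top behind cap C. Cap B (372,290) is untouched. A straight line would brush the tip of the tray's side wall, so I'll sweep C in two legs.

```bash
python3 -c "
from h import *
p=np.array((.662,-.083));e=world((.052,-.10));d=e-p;L=np.hypot(*d);u=d/L;yaw=np.arctan2(u[1],u[0])
print(L,np.degrees(yaw));a=p-u*.048;b=e-u*.026
rel((*a,.005),yaw);print(rel((*a,.005)));print(rel((*b,.005)))"
```

```text
0.2063634195941102 108.31384088238607
  turn opt [  0.   -0.  -10.8] k 0
  turn opt [-0.000e+00 -1.000e-01  1.692e+02] k 3.141592653589793
[3.1 8.4 1.7]
[227.5 -34.3   1.7]
```

Emit:
carry_out([
  [3,8,1.5,0,0,-10.8,-0.68],
  [3,8,1.5,0,0,-10.8,-0.68],
  [13,6.5,1.5,0,0,-10.8,-0.68],
  [23,4.6,1.5,0,0,-10.8,-0.68],
  [33,2.7,1.5,0,0,-10.8,-0.68],
  [43,0.8,1.5,0,0,-10.8,-0.68],
  [53,-1.1,1.5,0,0,-10.8,-0.68],
  [63,-3,1.5,0,0,-10.8,-0.68],
])

```text
time: 4.38
position: [0.6577, -0.07, 0.0052]
tool_rot: [0.585, 0.811, 0.0, 0.0]
ft_force: [1.5, -0.2, -0.3]
grip_width: 0.0141
```

```bash
python3 -c "
from h import *
st()
p=np.array((.662,-.083));e=world((.052,-.10));d=e-p;L=np.hypot(*d);u=d/L;yaw=np.arctan2(u[1],u[0])
b=e-u*.026
rel((*b,.005),yaw);print(rel((*b,.005)))
c=robot.camera('top');cv2.imwrite('pics/t3.png',c['pixels'][...,::-1])
for a in caps(c): print(a[0],a[1],a[2] and ray(c,a[2],.012))"
```

```text
t 4.38 p [ 0.6577 -0.07    0.0052] tilt [ 8.e-04  2.e-04 -1.e+00] toolx yaw 108.35 q [-0.27  0.85  1.47  0.    0.82 -0.6 ] F [ 1.5 -0.2 -0.3] w 0.0141
  turn opt [0. 0. 0.] k 0
  turn opt [-0.0e+00  1.0e-01 -1.8e+02] k 3.141592653589793
[1.667e+02 1.000e-01 2.000e-01]
155.5 (np.float64(427.4858757062147), np.float64(265.99435028248587)) None
```

View pics/t3.png

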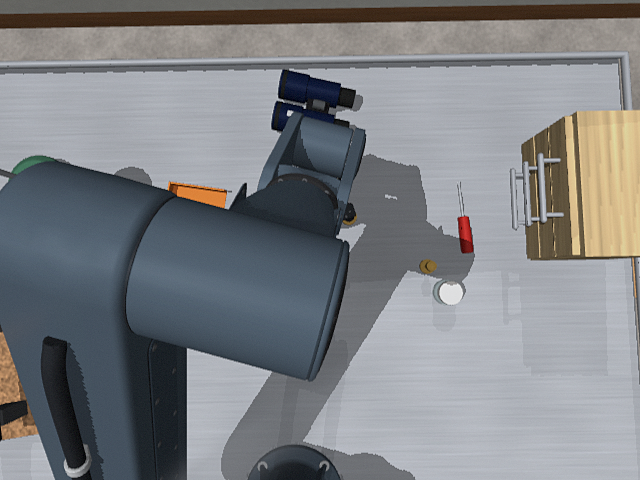

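The arm hides the caps in the top view, so I'll use the side view from here. The push continues straight along tool x.

Emit:
carry_out([
  [10,0,0,0,0,0,-0.68],
  [21,0,0,0,0,0,-0.68],
  [32,0,0,0,0,0,-0.68],
  [43,0,0,0,0,0,-0.68],
  [54,0,0,0,0,0,-0.68],
  [65,0,0,0,0,0,-0.68],
  [76,0,0,0,0,0,-0.68],
  [86,0,0,0,0,0,-0.68],
])

```text
time: 5.42
position: [0.6294, 0.0139, 0.0052]
tool_rot: [0.585, 0.811, 0.0, -0.001]
ft_force: [0.8, -0.1, 0.5]
grip_width: 0.014
```

```bash
python3 -c "
from h import *
st()
c=robot.camera('side');cv2.imwrite('pics/s4.png',c['pixels'][...,::-1])
for a in caps(c): print(a[0],a[1],a[2] and ray(c,a[2],.012))"
```

```text
t 5.42 p [0.6294 0.0139 0.0052] tilt [-0.001   0.0013 -1.    ] toolx yaw 108.4 q [-0.16  0.83  1.55  0.    0.76 -0.48] F [ 0.8 -0.1  0.5] w 0.014
594.0 (np.float64(354.245696400626), np.float64(396.4115805946792)) None
300.0 (np.float64(372.00911854103344), np.float64(289.67477203647417)) [ 0.59213657 -0.12627951  0.012     ]
267.5 (np.float64(267.8783783783784), np.float64(276.375)) [ 0.44245022 -0.03440178  0.012     ]
52.5 (np.float64(342.9850746268657), np.float64(228.2537313432836)) None
69.5 (np.float64(366.38461538461536), np.float64(197.5096153846154)) None
3205.0 (np.float64(281.1610576923077), np.float64(180.86448317307693)) [0.56351887 0.27174758 0.012     ]
1261.5 (np.float64(117.72727272727273), np.float64(128.82293080054274)) [0.24962085 0.56938353 0.012     ]
157.0 (np.float64(182.22705314009661), np.float64(113.61835748792271)) [0.40836438 0.60438011 0.012     ]
```

View pics/s4.png

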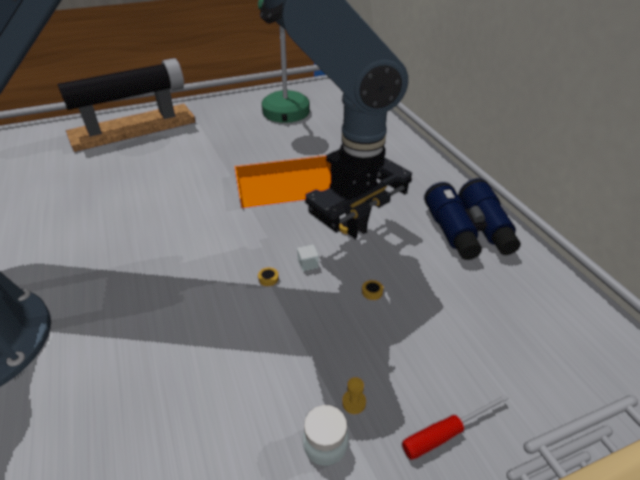

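C is riding ahead of the fingertips at about (343,228). I'll finish leg one.

Emit:
carry_out([
  [11,0,0,0,0,0,-0.68],
  [22,0,0,0,0,0,-0.68],
  [33,0,0,0,0,0,-0.68],
  [44,0,0,0,0,0,-0.68],
  [55,0,0,0,0,0,-0.68],
  [65,0,0,0,0,0,-0.68],
  [73,0,0,0,0,0,-0.68],
  [79,0,0,0,0,0,-0.68],
])

```text
time: 6.48
position: [0.6034, 0.0906, 0.0053]
tool_rot: [0.585, 0.811, 0.0, -0.002]
ft_force: [-0.6, -0.0, 0.3]
grip_width: 0.0135
```

Emit:
carry_out([
  [0,0,0,0,0,0,-0.68],
  [-20,0,0,0,0,0,-0.68],
  [-40,0,0,0,0,0,-0.68],
  [-40,0,0,0,0,0,-0.68],
])

```text
time: 6.98
position: [0.6176, 0.0498, 0.0053]
tool_rot: [0.586, 0.81, 0.001, -0.001]
ft_force: [-0.4, 0.7, 0.1]
grip_width: 0.0135
```

```bash
python3 -c "
from h import *
st()
c=robot.camera('side');cv2.imwrite('pics/s5.png',c['pixels'][...,::-1])
for a in caps(c): print(a[0],a[1],a[2] and ray(c,a[2],.012))"
```

```text
t 6.97 p [0.6176 0.0498 0.0053] tilt [-5.0e-04  1.8e-03 -1.0e+00] toolx yaw 108.23 q [-0.1   0.82  1.58  0.    0.74 -0.42] F [-0.4  0.7  0.1] w 0.0135
592.0 (np.float64(354.23233908948197), np.float64(396.4552590266876)) None
304.0 (np.float64(372.03903903903904), np.float64(289.57957957957956)) [ 0.59213209 -0.12627772  0.012     ]
266.5 (np.float64(267.97627118644067), np.float64(276.43728813559323)) [ 0.44222255 -0.03519022  0.012     ]
67.5 (np.float64(351.6764705882353), np.float64(187.48039215686273)) None
2385.5 (np.float64(271.4729299363057), np.float64(181.18312101910828)) [0.55483406 0.27278898 0.012     ]
275.0 (np.float64(78.94545454545455), np.float64(137.38484848484848)) [0.16339372 0.55349371 0.012     ]
852.5 (np.float64(126.932527693857), np.float64(125.87613293051359)) [0.25581895 0.5756806  0.012     ]
233.5 (np.float64(178.30263157894737), np.float64(116.38486842105263)) [0.39285388 0.59185525 0.012     ]
```

View pics/s5.png

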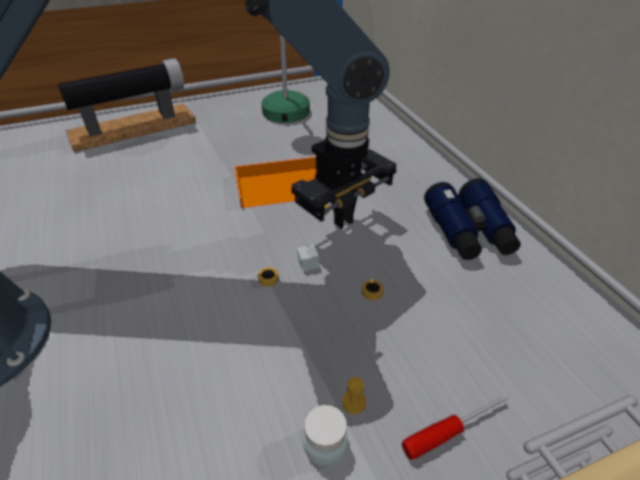

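Cap C is hidden behind the gripper. I'll turn to the tray's axis behind C's estimated spot and look again.

```bash
python3 -c "
from h import *
e=np.array((.6034,.0906))+.026*np.array((np.cos(1.8905),np.sin(1.8905)));print(e,tr(e))
a=e-ty_*.05
rel((*a,.005),np.radians(80.7));print(rel((*a,.005)))"
```

```text
[0.59522858 0.11528254] [ 0.04971456 -0.09797115]
  turn opt [-0.1 -0.1 27.6] k 0
  turn opt [ 2.000e-01 -1.000e-01 -1.524e+02] k 3.141592653589793
[ 23.6 -23.4   0.3]
```

Emit:
carry_out([
  [0,-12,0,0,0,10,-0.68],
  [10,-23,0,0,0,20,-0.68],
  [22,-23,0,0,0,27.6,-0.68],
  [23.5,-23.5,0,0,0,27.6,-0.68],
  [23.5,-23.5,0,0,0,27.6,-0.68],
])

```text
time: 7.65
position: [0.5872, 0.0658, 0.0053]
tool_rot: [0.762, 0.648, 0.0, -0.001]
ft_force: [-0.7, -0.7, -0.2]
grip_width: 0.014
```

```bash
python3 -c "
from h import *
st()
c=robot.camera('side');cv2.imwrite('pics/s6.png',cv2.resize(c['pixels'][130:300,220:440,::-1],None,fx=3.4,fy=3.4))
for a in caps(c): print(a[0],a[1],a[2] and ray(c,a[2],.012))"
```

```text
t 7.65 p [0.5872 0.0658 0.0053] tilt [-0.0016  0.0021 -1.    ] toolx yaw 80.8 q [-0.08  0.8   1.66  0.    0.69  0.08] F [-0.7 -0.7 -0.2] w 0.014
595.0 (np.float64(354.259375), np.float64(396.4)) None
300.5 (np.float64(371.9848484848485), np.float64(289.6939393939394)) [ 0.59230387 -0.12630324  0.012     ]
268.0 (np.float64(267.92929292929296), np.float64(276.38047138047136)) [ 0.44222255 -0.03519022  0.012     ]
48.0 (np.float64(325.3809523809524), np.float64(206.31746031746033)) None
91.0 (np.float64(295.75221238938053), np.float64(193.28318584070797)) None
149.0 (np.float64(327.0304568527919), np.float64(187.3248730964467)) None
1146.0 (np.float64(255.68913560666138), np.float64(186.2712133227597)) [0.50115486 0.282012   0.012     ]
48.0 (np.float64(285.2435897435897), np.float64(163.87179487179486)) [0.58173004 0.28122524 0.012     ]
1085.5 (np.float64(117.22264150943396), np.float64(128.43245283018868)) [0.25243711 0.57346958 0.012     ]
185.5 (np.float64(181.9047619047619), np.float64(114.16017316017316)) [0.40914503 0.60045681 0.012     ]
```

View pics/s6.png

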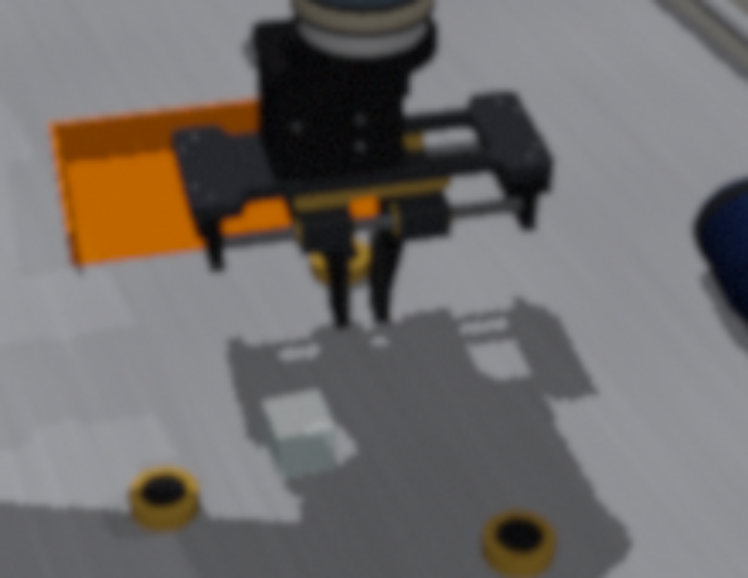

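```bash
python3 -c "
from h import *
c=robot.camera('side');m=brass(c)[190:220,300:345]
ys,xs=np.nonzero(m);print(xs.min()+300,xs.max()+300,ys.min()+190,ys.max()+190)
for r in m.astype(int): print(''.join('.#'[v] for v in r))
for uv in ((220+341/3.4,130+262/3.4),): p=ray(c,uv,.008);print(uv,p,tr(p))
# project expected
def proj(P):
    q=R.from_quat(c['attitude']).inv().apply(np.array(P)-c['position']);return c['cx']+c['fx']*q[0]/q[2],c['cy']+c['fy']*q[1]/q[2]
print(proj((.5952,.1153,.008)))"
```

```text
300 336 190 212
####...###############.########..............
####...########........########..............
#####...................######......#........
#####........................................
#####........................................
#####..#.....................................
#......##....................................
.......##....................................
........#....................................
........#....................................
.............................................
.......................###...................
........................#####................
........................######...............
............###.........######...............
............####........######...............
............####.......######................
............####......#######................
............####......#######................
............####.......#####.................
.............###.......#####.................
..............##.......####..................
...............##......##....................
.............................................
.............................................
.............................................
.............................................
.............................................
.............................................
.............................................
(320.29411764705884, 207.05882352941177) [0.59531822 0.11045519 0.008     ] [ 0.05058314 -0.10272057]
(np.float64(319.33882966968383), np.float64(205.71057548335324))
```

Cap C is where predicted, at tray coordinates (0.05, -0.10). The next push runs straight into the tray.

Emit:
carry_out([
  [10,0,0,0,0,0,-0.68],
  [20,0,0,0,0,0,-0.68],
  [30,0,0,0,0,0,-0.68],
  [41,0,0,0,0,0,-0.68],
  [52,0,0,0,0,0,-0.68],
  [63,0,0,0,0,0,-0.68],
  [74,0,0,0,0,0,-0.68],
  [85,0,0,0,0,0,-0.68],
])

```text
time: 8.75
position: [0.6012, 0.1502, 0.0055]
tool_rot: [0.762, 0.648, 0.0, -0.001]
ft_force: [-0.0, -0.8, 0.7]
grip_width: 0.0139
```

Emit:
carry_out([
  [11,0,0,0,0,0,-0.68],
  [22,0,0,0,0,0,-0.68],
  [33,0,0,0,0,0,-0.68],
  [40,0,0,0,0,0,-0.68],
  [45,0,0,0,0,0,-0.68],
  [45,0,0,0,0,0,-0.68],
  [25,0,0,0,0,0,-0.68],
  [0,0,0,0,0,0,-0.68],
])

```text
time: 9.75
position: [0.6008, 0.1488, 0.0054]
tool_rot: [0.762, 0.648, -0.0, -0.001]
ft_force: [-0.8, 0.3, 0.4]
grip_width: 0.0139
```

```bash
python3 -c "
from h import *
st()
p=np.array((.593,-.126));e=world((-.008,0.01));d=e-p;L=np.hypot(*d);u=d/L;yaw=np.arctan2(u[1],u[0])
print(L,np.degrees(yaw));a=p-u*.055;b=e-u*.026;print(a,b)
rel((*a,.005),yaw);print(rel((*a,.1)))
c=robot.camera('side');cv2.imwrite('pics/s7.png',cv2.resize(c['pixels'][110:300,220:440,::-1],None,fx=3,fy=3))"
```

```text
t 9.75 p [0.6008 0.1488 0.0054] tilt [-0.0016  0.0018 -1.    ] toolx yaw 80.77 q [0.06 0.82 1.58 0.   0.74 0.22] F [-0.8  0.3  0.4] w 0.0139
0.35910161010139874 95.9586852040457
[ 0.59870962 -0.18070284] [0.55842029 0.20530187]
  turn opt [ -0.1  -0.1 -15.2] k 0
  turn opt [-1.000e-01  1.000e-01  1.648e+02] k 3.141592653589793
[-325.4   50.6  -95.2]
```

View pics/s7.png

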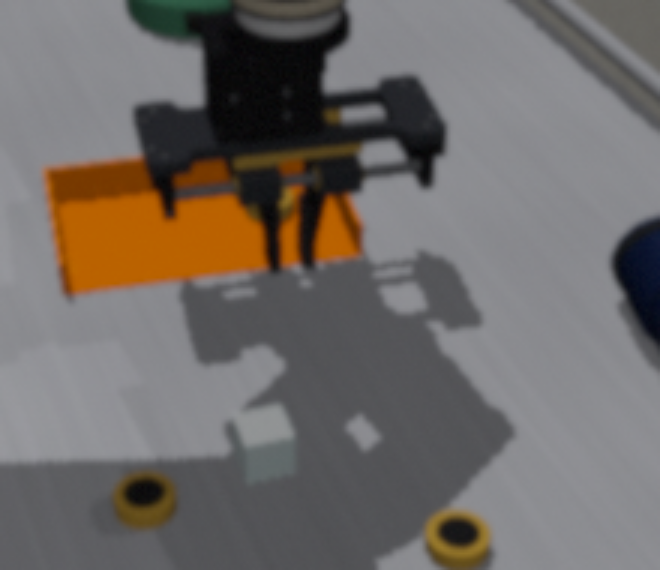

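C is inside the tray (crop about (270,205)). Next I lift clear and move behind cap B.

Emit:
carry_out([
  [0,0,-50,0,0,0,-0.68],
  [-5,0,-95,0,0,0,-0.68],
  [-65,10,-95,0,0,-5,-0.68],
  [-125,20,-95,0,0,-10,-0.68],
  [-185,30,-95,0,0,-15.2,-0.68],
  [-245,40,-95,0,0,-15.2,-0.68],
  [-300,50,-95,0,0,-15.2,-0.68],
  [-325,50.5,-95,0,0,-15.2,-0.68],
])

```text
time: 10.8
position: [0.5967, -0.1883, 0.1004]
tool_rot: [0.672, 0.741, -0.001, -0.001]
ft_force: [-0.4, -0.1, -0.2]
grip_width: 0.014
```

```bash
python3 -c "
from h import *
st()
print(rel((.5987,-.1807,.005),np.radians(95.96)))
c=robot.camera('side')
for a in caps(c): print(a[0],a[1],a[2] and ray(c,a[2],.012), tr(ray(c,a[1],.007)))"
```

```text
t 10.8 p [ 0.5967 -0.1883  0.1004] tilt [-0.0027 -0.001  -1.    ] toolx yaw 95.57 q [-0.48  0.68  1.53 -0.    0.93 -0.58] F [-0.4 -0.1 -0.2] w 0.014
  turn opt [-0.2  0.  -0.4] k 0
  turn opt [1.000e-01 3.000e-01 1.796e+02] k 3.141592653589793
[ 7.5  3.  95.3]
591.0 (np.float64(354.24213836477986), np.float64(396.4795597484277)) None [ 0.0052556  -0.51737295]
292.0 (np.float64(372.1869158878505), np.float64(289.6355140186916)) [ 0.59223951 -0.12635546  0.012     ] [ 0.08545966 -0.33800371]
268.0 (np.float64(267.82094594594594), np.float64(276.4087837837838)) [ 0.44307348 -0.03420062  0.012     ] [-0.07670812 -0.27107242]
189.0 (np.float64(417.3414634146341), np.float64(229.53252032520325)) None [ 0.21378119 -0.20910836]
3527.0 (np.float64(285.23966267682266), np.float64(181.47932535364527)) [0.57910239 0.25838808 0.012     ] [-0.00265812  0.00308178]
327.0 (np.float64(80.8840206185567), np.float64(137.91237113402062)) [0.17287076 0.55368873 0.012     ] [-0.45701575  0.29608692]
841.0 (np.float64(130.1056338028169), np.float64(125.25754527162978)) [0.283826   0.57578561 0.012     ] [-0.34577715  0.33838133]
206.0 (np.float64(182.0408163265306), np.float64(114.4530612244898)) [0.40442353 0.59847543 0.012     ] [-0.21744458  0.37193552]
```

Emit:
carry_out([
  [4,2.5,30,-0.2,0,-0.4,-0.68],
  [4,2.5,60,-0.2,0,-0.4,-0.68],
  [4,2.5,82,-0.2,0,-0.4,-0.68],
  [4,2.5,92,-0.2,0,-0.4,-0.68],
  [4,2.5,95,-0.2,0,-0.4,-0.68],
  [4,2.5,95,-0.2,0,-0.4,-0.68],
])

```text
time: 11.6
position: [0.5985, -0.1867, 0.0059]
tool_rot: [0.67, 0.743, -0.001, 0.001]
ft_force: [-0.3, -0.8, 0.7]
grip_width: 0.014
```

```bash
python3 -c "
from h import *
st()
print(rel((.5584,.2053,.005),np.radians(95.96)))
o=robot.get_obs();r=R.from_quat(o['tool_rot']);print(r.inv().apply(np.array((.5927,-.1262,.005))-o['position']))"
```

```text
t 11.6 p [ 0.5985 -0.1867  0.0059] tilt [ 0.0013 -0.0028 -1.    ] toolx yaw 95.93 q [-0.48  0.82  1.56 -0.    0.75 -0.58] F [-0.3 -0.8  0.7] w 0.014
  turn opt [ 0.1  0.2 -0. ] k 0
  turn opt [ 3.0e-01 -1.0e-01  1.8e+02] k 3.141592653589793
[ 3.94e+02  6.00e-01 -3.00e-01]
[0.06074859 0.00052103 0.0006859 ]
```

Emit:
carry_out([
  [12,0,0,0,0,0,-0.68],
  [22,0,0,0,0,0,-0.68],
  [32,0,0,0,0,0,-0.68],
  [42,0,0,0,0,0,-0.68],
  [53,0,0,0,0,0,-0.68],
  [64,0,0,0,0,0,-0.68],
  [75,0,0,0,0,0,-0.68],
  [86,0,0,0,0,0,-0.68],
])

```text
time: 12.6
position: [0.5895, -0.1004, 0.0056]
tool_rot: [0.67, 0.743, -0.001, 0.001]
ft_force: [0.5, -0.8, 0.8]
grip_width: 0.0138
```

```bash
python3 -c "
from h import *
st()
print(rel((.5584,.2053,.005),np.radians(95.96)))
c=robot.camera('side');cv2.imwrite('pics/s8.png',cv2.resize(c['pixels'][110:300,220:440,::-1],None,fx=3,fy=3))"
```

```text
t 12.6 p [ 0.5895 -0.1004  0.0056] tilt [ 0.0014 -0.0028 -1.    ] toolx yaw 95.93 q [-0.35  0.8   1.64 -0.    0.7  -0.46] F [ 0.5 -0.8  0.8] w 0.0138
  turn opt [ 0.1  0.2 -0. ] k 0
  turn opt [ 3.0e-01 -1.0e-01  1.8e+02] k 3.141592653589793
[ 3.073e+02  6.000e-01 -3.000e-01]
```

View pics/s8.png

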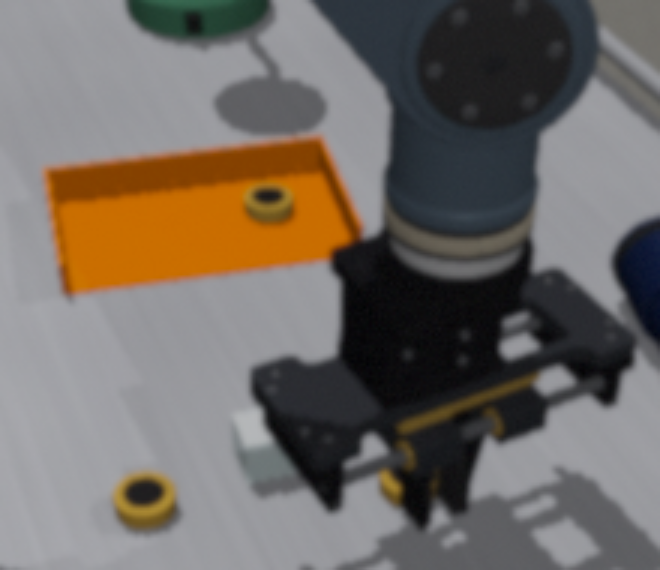

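C is clearly flat in the tray (crop (268,200)), and B rides ahead of the fingers. The prism is undisturbed.

Emit:
carry_out([
  [11,0,0,0,0,0,-0.68],
  [22,0,0,0,0,0,-0.68],
  [33,0,0,0,0,0,-0.68],
  [44,0,0,0,0,0,-0.68],
  [55,0,0,0,0,0,-0.68],
  [66,0,0,0,0,0,-0.68],
  [77,0,0,0,0,0,-0.68],
  [88,0,0,0,0,0,-0.68],
])

```text
time: 13.65
position: [0.5796, -0.0106, 0.0054]
tool_rot: [0.669, 0.743, -0.001, 0.001]
ft_force: [0.3, -0.5, -0.2]
grip_width: 0.0134
```

Emit:
carry_out([
  [11,0,0,0,0,0,-0.68],
  [22,0,0,0,0,0,-0.68],
  [33,0,0,0,0,0,-0.68],
  [44,0,0,0,0,0,-0.68],
  [55,0,0,0,0,0,-0.68],
  [66,0,0,0,0,0,-0.68],
  [77,0,0,0,0,0,-0.68],
  [88,0,0,0,0,0,-0.68],
])

```text
time: 14.65
position: [0.5704, 0.0776, 0.0052]
tool_rot: [0.669, 0.743, -0.001, 0.001]
ft_force: [0.6, -0.8, 1.4]
grip_width: 0.0139
```

```bash
python3 -c "
from h import *
st()
print(rel((.5584,.2053,.005),np.radians(95.96)))
c=robot.camera('side');cv2.imwrite('pics/s9.png',cv2.resize(c['pixels'][110:300,220:440,::-1],None,fx=3,fy=3))"
```

```text
t 14.65 p [0.5704 0.0776 0.0052] tilt [ 1.0e-04 -1.7e-03 -1.0e+00] toolx yaw 95.97 q [-0.06  0.78  1.7  -0.    0.66 -0.16] F [ 0.6 -0.8  1.4] w 0.0139
  turn opt [-0.   0.1  0. ] k 0
  turn opt [  -0.2   -0.  -180. ] k 3.141592653589793
[128.2   1.4   0. ]
```

View pics/s9.png

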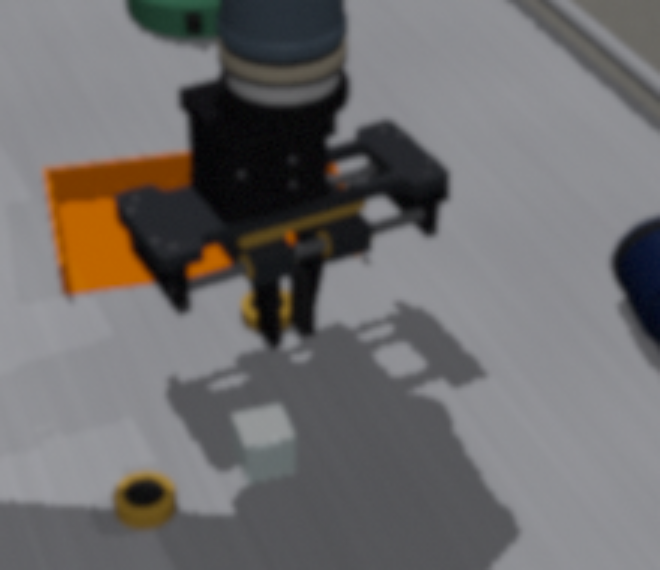

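B is still in the notch and the prism is unmoved. The push continues into the tray.

Emit:
carry_out([
  [11,0,0,0,0,0,-0.68],
  [22,0,0,0,0,0,-0.68],
  [33,0,0,0,0,0,-0.68],
  [44,0,0,0,0,0,-0.68],
  [55,0,0,0,0,0,-0.68],
  [66,0,0,0,0,0,-0.68],
  [77,0,0,0,0,0,-0.68],
  [85,0,0,0,0,0,-0.68],
])

```text
time: 15.7
position: [0.5609, 0.1642, 0.0051]
tool_rot: [0.669, 0.743, -0.001, 0.0]
ft_force: [0.1, 0.3, 0.7]
grip_width: 0.0138
```

Emit:
carry_out([
  [10,0,0,0,0,0,-0.68],
  [20,0,0,0,0,0,-0.68],
  [28,0,0,0,0,0,-0.68],
  [33,0,0,0,0,0,-0.68],
  [33,0,0,0,0,0,-0.68],
  [10,0,0,0,0,0,-0.68],
  [-10,0,0,0,0,0,-0.68],
  [-10,0,-40,0,0,0,-0.68],
])

```text
time: 16.7
position: [0.5599, 0.1519, 0.0428]
tool_rot: [0.67, 0.742, -0.003, -0.002]
ft_force: [0.0, 0.6, 0.7]
grip_width: 0.0139
```

```bash
python3 -c "
from h import *
st()
p=np.array((.4432,-.0335));e=world((-.062,0.005));d=e-p;L=np.hypot(*d);u=d/L;yaw=np.arctan2(u[1],u[0])
print(L,np.degrees(yaw));a=p-u*.055;b=e-u*.026;print(a,b)
rel((*a,.005),yaw);print(rel((*a,.1)))
c=robot.camera('side');cv2.imwrite('pics/s10.png',cv2.resize(c['pixels'][110:300,220:440,::-1],None,fx=3,fy=3))"
```

```text
t 16.7 p [0.5599 0.1519 0.0428] tilt [-0.0077 -0.0018 -1.    ] toolx yaw 95.86 q [ 0.07  0.73  1.67 -0.    0.75 -0.03] F [0.  0.6 0.7] w 0.0139
0.27473740219269954 77.72229364042802
[ 0.43150424 -0.08724206] [0.49609406 0.20954838]
  turn opt [-0.4  0.1 18.1] k 0
  turn opt [  -0.2   -0.6 -161.9] k 3.141592653589793
[-224.8 -152.6  -55.8]
```

View pics/s10.png

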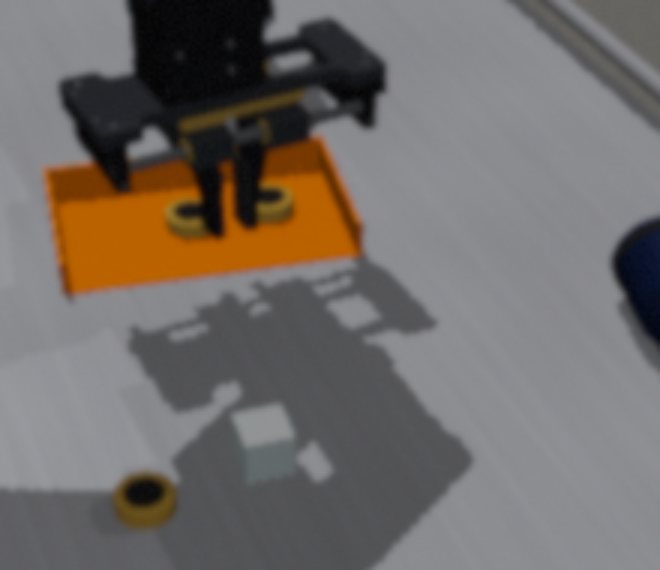

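Both C (270,203) and B (190,217 in the crop) are in the tray. The next move goes behind cap A.

Emit:
carry_out([
  [0,0,-50,-0.4,0,0,-0.68],
  [-50,-35,-56,-0.4,0,8,-0.68],
  [-100,-70,-56,-0.4,0,18.1,-0.68],
  [-150,-100,-56,-0.4,0,18.1,-0.68],
  [-190,-130,-56,-0.4,0,18.1,-0.68],
  [-215,-147,-56,-0.4,0,18.1,-0.68],
  [-225,-152.5,-56,-0.4,0,18.1,-0.68],
  [-225,-152.5,-56,-0.4,0,18.1,-0.68],
])

```text
time: 17.75
position: [0.4356, -0.0871, 0.1049]
tool_rot: [0.779, 0.627, 0.004, 0.004]
ft_force: [0.5, -0.1, -0.3]
grip_width: 0.014
```

```bash
python3 -c "
from h import *
st()
rel((.4315,-.0872,.005),np.radians(77.72));print(rel((.4315,-.0872,.005)))
c=robot.camera('side');cv2.imwrite('pics/s11.png',c['pixels'][...,::-1])
for a in caps(c): print(a[0],a[1],a[2] and ray(c,a[2],.012), tr(ray(c,a[1],.007)))"
```

```text
t 17.75 p [ 0.4356 -0.0871  0.1049] tilt [ 0.0114 -0.0012 -0.9999] toolx yaw 77.69 q [-0.45  0.5   1.99  0.01  0.64 -0.24] F [ 0.5 -0.1 -0.3] w 0.014
  turn opt [ 0.7 -0.1 -0. ] k 0
  turn opt [-1.0e-01 -1.0e+00  1.8e+02] k 3.141592653589793
[-1.  -5.1 99.8]
599.5 (np.float64(354.29147286821706), np.float64(396.1937984496124)) None [ 0.00543144 -0.51698398]
269.5 (np.float64(267.86577181208054), np.float64(276.3590604026846)) [ 0.44283503 -0.03411715  0.012     ] [-0.07661909 -0.27097233]
204.0 (np.float64(263.2156133828996), np.float64(210.30483271375465)) None [-0.061243  -0.0875346]
95.0 (np.float64(291.96875), np.float64(187.890625)) None [ 0.00726695 -0.02358021]
601.0 (np.float64(298.85672937771346), np.float64(167.70332850940665)) [0.60736919 0.26434239 0.012     ] [0.03558207 0.05039073]
1273.0 (np.float64(117.02271163110805), np.float64(128.80110116999313)) [0.2546542  0.57052439 0.012     ] [-0.37617806  0.32579857]
143.5 (np.float64(182.50555555555556), np.float64(112.48333333333333)) [0.40982671 0.60652728 0.012     ] [-0.21624883  0.38342738]
```

View pics/s11.png

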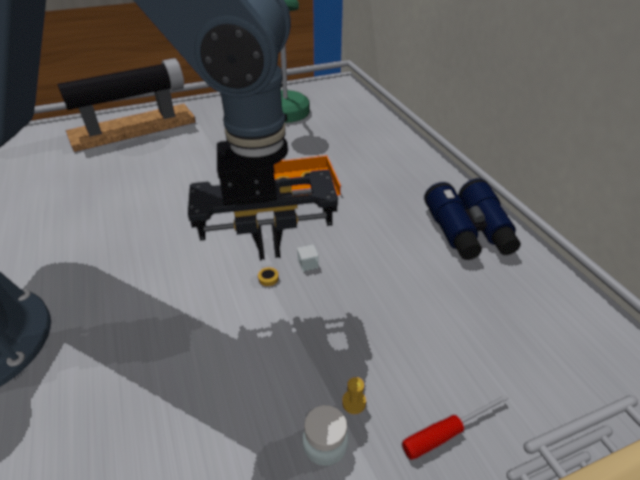

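The gripper stands behind A (268,276), 100 mm up. The next move goes down and levels the small tilt.

Emit:
carry_out([
  [-1,-5,30,0.7,0,0,-0.68],
  [-1,-5,60,0.7,0,0,-0.68],
  [-1,-5,85,0.7,0,0,-0.68],
  [-1,-5,96,0.7,0,0,-0.68],
  [-1,-5,99.5,0.7,0,0,-0.68],
  [-1,-5,99.5,0.7,0,0,-0.68],
])

```text
time: 18.55
position: [0.4322, -0.0864, 0.0056]
tool_rot: [0.778, 0.628, 0.0, -0.0]
ft_force: [0.3, -0.2, 1.2]
grip_width: 0.0142
```

```bash
python3 -c "
from h import *
st()
rel((.4961,.2095,.005),np.radians(77.72));print(rel((.4961,.2095,.005)))
print(rel((.4432,-.0335,.005)))"
```

```text
t 18.55 p [ 0.4322 -0.0864  0.0056] tilt [ 1.0e-04  1.2e-03 -1.0e+00] toolx yaw 77.8 q [-0.45  0.72  2.04  0.    0.38 -0.24] F [ 0.3 -0.2  1.2] w 0.0142
  turn opt [-0.  -0.1  0.1] k 0
  turn opt [ 1.000e-01 -0.000e+00 -1.799e+02] k 3.141592653589793
[ 3.027e+02 -1.000e-01  1.000e+00]
[54.  -0.5  0.7]
```

Emit:
carry_out([
  [12,0,0,0,0,0,-0.68],
  [22,0,0,0,0,0,-0.68],
  [32,0,0,0,0,0,-0.68],
  [43,0,0,0,0,0,-0.68],
  [54,0,0,0,0,0,-0.68],
  [65,0,0,0,0,0,-0.68],
  [76,0,0,0,0,0,-0.68],
  [87,0,0,0,0,0,-0.68],
])

```text
time: 19.55
position: [0.4508, -0.0006, 0.0057]
tool_rot: [0.778, 0.628, 0.0, -0.0]
ft_force: [-0.9, 0.5, -0.3]
grip_width: 0.0141
```

Emit:
carry_out([
  [11,0,0,0,0,0,-0.68],
  [22,0,0,0,0,0,-0.68],
  [33,0,0,0,0,0,-0.68],
  [44,0,0,0,0,0,-0.68],
  [55,0,0,0,0,0,-0.68],
  [66,0,0,0,0,0,-0.68],
  [77,0,0,0,0,0,-0.68],
  [88,0,0,0,0,0,-0.68],
])

```text
time: 20.55
position: [0.4694, 0.0862, 0.0058]
tool_rot: [0.778, 0.628, 0.0, -0.0]
ft_force: [0.3, 0.2, 0.4]
grip_width: 0.014
```

```bash
python3 -c "
from h import *
st()
rel((.4961,.2095,.005),np.radians(77.72));print(rel((.4961,.2095,.005)))
c=robot.camera('side');cv2.imwrite('pics/s12.png',cv2.resize(c['pixels'][110:300,220:440,::-1],None,fx=3,fy=3))"
```

```text
t 20.55 p [0.4694 0.0862 0.0058] tilt [-1.0e-04  1.2e-03 -1.0e+00] toolx yaw 77.81 q [-0.05  0.73  1.95  0.    0.46  0.16] F [0.3 0.2 0.4] w 0.014
  turn opt [-0.  -0.1  0.1] k 0
  turn opt [ 1.000e-01 -0.000e+00 -1.799e+02] k 3.141592653589793
[126.2   0.    0.9]
```

View pics/s12.png

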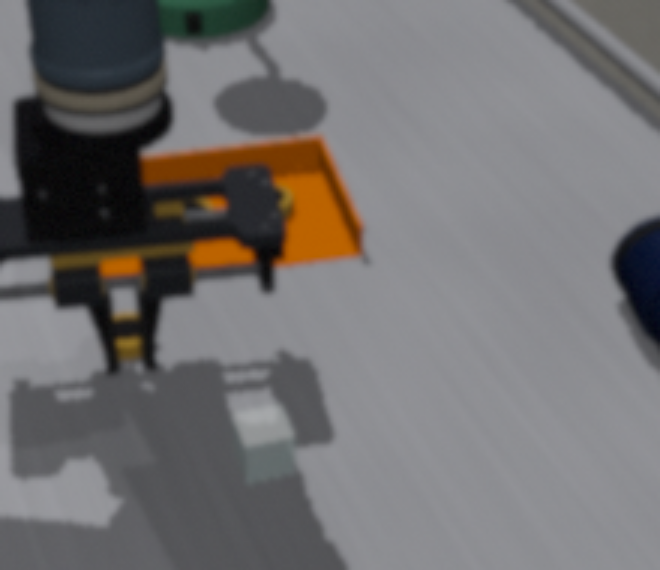

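A is seated between the fingers (crop about (128,335)). Two more moves finish the push, and the arm then withdraws.

Emit:
carry_out([
  [11,0,0,0,0,0,-0.68],
  [22,0,0,0,0,0,-0.68],
  [33,0,0,0,0,0,-0.68],
  [44,0,0,0,0,0,-0.68],
  [55,0,0,0,0,0,-0.68],
  [66,0,0,0,0,0,-0.68],
  [77,0,0,0,0,0,-0.68],
  [86,0,0,0,0,0,-0.68],
])

```text
time: 21.6
position: [0.4881, 0.1719, 0.006]
tool_rot: [0.778, 0.628, 0.001, -0.0]
ft_force: [0.3, 0.4, -0.1]
grip_width: 0.0139
```

Emit:
carry_out([
  [10,0,0,0,0,0,-0.68],
  [20,0,0,0,0,0,-0.68],
  [28,0,0,0,0,0,-0.68],
  [35,0,0,0,0,0,-0.68],
  [35,0,0,0,0,0,-0.68],
  [12,0,0,0,0,0,-0.68],
  [-10,0,0,0,0,0,-0.68],
  [-10,0,-50,0,0,0,-0.68],
])

```text
time: 22.6
position: [0.4825, 0.1601, 0.0531]
tool_rot: [0.779, 0.627, -0.004, -0.003]
ft_force: [1.0, 0.7, 0.1]
grip_width: 0.0139
```

Emit:
carry_out([
  [0,0,-60,0,0,0,-0.68],
  [0,0,-120,0,0,0,-0.68],
  [0,-50,-170,0,0,0,-0.68],
  [50,-100,-170,0,0,0,-0.68],
  [100,-150,-170,0,0,0,-0.68],
  [150,-190,-170,0,0,0,-0.68],
  [200,-220,-170,0,0,0,-0.68],
  [250,-230,-170,0,0,0,-0.68],
])

```text
time: 23.6
position: [0.311, 0.4488, 0.2249]
tool_rot: [0.778, 0.628, -0.004, -0.003]
ft_force: [0.6, 0.7, -0.7]
grip_width: 0.0139
```

```bash
python3 -c "
from h import *
st()
for n in('side','top'):
  c=robot.camera(n);cv2.imwrite(f'pics/{n}13.png',c['pixels'][...,::-1])
  for a in caps(c): print(n,a[0],np.round(a[1],1),a[2] and ray(c,a[2],.012), tr(ray(c,a[1],.007)))"
```

```text
t 23.6 p [0.311  0.4488 0.2249] tilt [-0.0105 -0.001  -0.9999] toolx yaw 77.76 q [0.76 0.42 1.62 0.01 1.1  0.97] F [ 0.6  0.7 -0.7] w 0.0139
side 579.5 [354.2 396.5] None [ 0.00525877 -0.51733707]
side 2573.5 [285.5 186.2] [0.55503981 0.22602458 0.012     ] [-0.00501856 -0.01462069]
side 1021.5 [118.3 128. ] [0.26419245 0.57970834 0.012     ] [-0.3734467  0.3294262]
side 196.0 [181.6 114.8] [0.40051084 0.59231169 0.012     ] [-0.21869848  0.37036101]
side 158.0 [110.5   8.3] None [-0.51038034  1.43694893]
top 42.5 [203.5 277. ] None [-0.0921327  -0.04167823]
top 162.0 [427.7 265.8] None [ 0.00476642 -0.52228025]
top 201.5 [184.6 259.7] [0.50280529 0.2344872  0.012     ] [-0.0608154   0.00583494]
top 199.5 [188.8 235.2] [0.55608732 0.22571769 0.012     ] [-0.00644364  0.00591867]
top 192.0 [190.4 209. ] [0.61438422 0.22230367 0.012     ] [0.05144201 0.01243204]
```

View pics/side13.png

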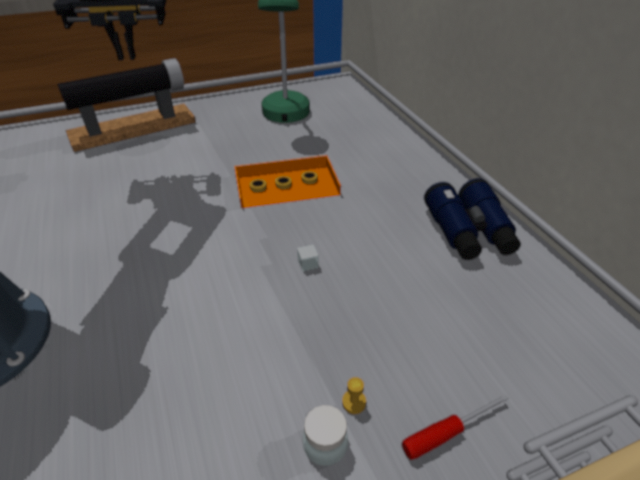

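View pics/top13.png

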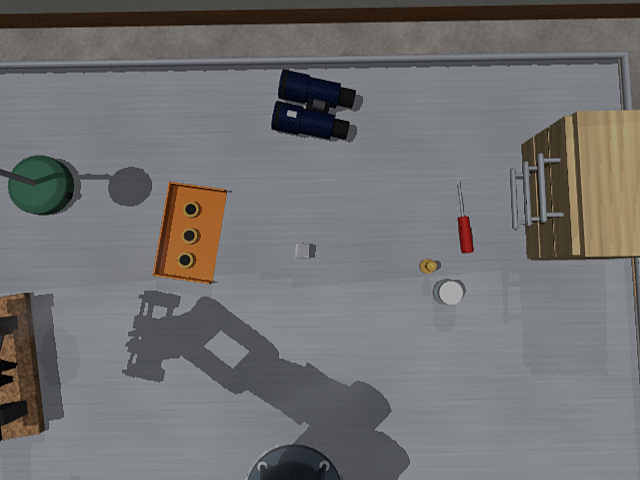

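The top view shows the three caps in the tray at (190,209), (189,235) and (185,260). The prism (305,250), spindle (429,266), jar (451,292) and screwdriver (464,220) are at their starting pixels. The arm is clear, so I'm handing in.

Emit:
carry_out([
  [0,0,0,0,0,0,-0.68],
  [0,0,0,0,0,0,-0.68],
  [0,0,0,0,0,0,-0.68],
])

```text
time: 24.08
position: [0.313, 0.452, 0.2251]
tool_rot: [0.778, 0.629, -0.002, -0.004]
ft_force: [0.3, -0.8, -0.5]
grip_width: 0.0139
```

```bash
python3 -c "
from h import *
st();print(robot.hand_in())"
```

```text
t 24.07 p [0.313  0.452  0.2251] tilt [-0.0077  0.0041 -1.    ] toolx yaw 77.9 q [0.76 0.42 1.62 0.01 1.1  0.96] F [ 0.3 -0.8 -0.5] w 0.0139
the job is handed in; nothing more can be done
None
```

I slid the three caps one at a time into the tray, seated in the notch between the nearly closed fingertips about 5 mm above the cart top. I handed in at 24 s; the hand-in gave no verdict.

- **Caps:** the last top view puts them at tray (x, y) of about (51, 12), (-6, 6) and (-61, 6) mm. All are flat, and about 50 mm or more inside the y = -46 mm limit.
- **Other objects:** the prism, spindle, jar and screwdriver look unmoved. Only the spindle was re-measured, at the same pixel within 0.1 px. The other three I compared by eye.
- **Arm:** it ended clear of everything, with the fingertips 225 mm up.
- **Check that gave no reading:** in the final side view, my colour mask merged the caps with the tray, so that view confirms them only by eye.

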